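# Take a wristwatch through three timing positions on the microphone stand

### The job

The watch clamped in the timing stand has to be checked in three positions, in this order: dial up, then on edge with the crown straight up, then dial down. Turn the cradle by its ends, never by pressing on the watch: for dial up and dial down turn it fully to its stop, and in the first two positions take your hand off the stand for at least two seconds so that the machine can listen. Leave the watch dial down and do not disturb the other things on the bench.

Things in the scene. Friction and masses are not known exactly. Their poses are not given: they have to be found in the camera images.
- stand: Grey timing microphone stand, fixed: base x -65..65, y -50..100, 22 mm high; the pillar with its index disc (radius 25) at x -25..25, y 53..99, 150 mm high, carries a turning cradle with the watch on a level shaft (radius 12). Origin on the bench under the middle of the cradle. x: from pivot to crown end when the dial is up; y: along the shaft to the pillar; z up.
- pivot (a point): Point on the shaft's axis in the middle of the cradle bar, 125 mm above the bench; it does not turn with the cradle. Axes as stand.
- cradle (a joint): Angle of the cradle, rad: 0 = level, dial up, on its stop; pi/2 = on edge, crown end straight up; pi = level, dial down, on the other stop. As it grows the crown end goes from the stand's +x side over the top to its -x side. No clicks: friction (0.10 N m, about 2 N at an end) holds it wherever it is left. Starts at 0.35 to 2.4. A pointer at the index disc shows it against ticks at 0, pi/2 and pi.
- crown_end (a point): Middle of the bare ribbed end of the aluminium cradle bar on the crown's side, 58 mm from the pivot. Bar: 144 long (72 mm each way from the pivot), 26 wide, 8 mm thick, centred on the axis. Axes: x along the bar to this end, y along the shaft to the pillar, z out of the dial. Bare from 46 to 72 mm; on the dial's face jaws at 25..35 mm each side rise 16 mm from mid-bar, the back is bare.
- plain_end (a point): The same point at the other end of the bar, 58 mm from the pivot, on the side away from the crown. Axes parallel to those of crown_end.
- watch: Steel wristwatch head without strap, 38 mm across, 12 mm thick, white dial, clamped in the cradle and turning with it; not to be pressed on. Origin in the middle of the case back, 7.5 mm from the axis towards the dial's side; x towards the crown, z out of the dial.
- drivers: Bystander: black ribbed screwdriver stand, 80 mm across, with seven upright screwdrivers, 118 mm high. Origin under its centre. Leave alone.
- blower: Bystander: red rubber dust blower, 60 mm across, 105 mm high. Origin under its centre. Leave alone.
- parts_box: Bystander: clear flat parts box 134 x 79 x 28 mm. Origin under its centre. Leave alone.
- loupe: Bystander: black eyeglass, 37 mm across, 33 mm high. Origin under its centre. Leave alone.
- movement_holder: Bystander: steel and brass movement holder 72 x 36 x 18 mm. Origin under its centre. Leave alone.
- tweezers: Bystander: steel tweezers lying flat, 125 mm long. Origin at the middle. Leave alone.
- dust_cover: Bystander: round glass dust cover on a black tray, 60 mm across, 29 mm high. Origin under its centre. Leave alone.
- case_back: Bystander: round steel case back, 33 mm across, 5 mm thick. Origin under its centre. Leave alone.
Mind the look-alikes: they are no part of the job. What is shaped like the stand but pink is not meant.

How it is judged:
By the outcome, as a careful person would: the job done as asked, in the order asked, and still so for the second after the job is handed in, with the robot touching nothing.
It also fails if it takes over 72 s, if anything falls off the work surface, if the arm or the gripper's body presses on something with over 40 N, if the wrist force passes 120 N, or if a joint passes its speed limit or range.

### The arm

A 6-joint arm with a two-finger parallel gripper is mounted at the origin on the work surface. World frame = base frame: x ahead of the robot, y to its left, z up, the work surface at z = 0. Lengths are in mm, angles in degrees, forces in N, time in s.
With the tool pointing down it reaches from about 300 to 850 mm from the base axis. Payload 4.2 kg.
Tool frame: the origin (TCP) lies on the centre line of the jaws, within the pads' length; the fingertips stand 11 mm ahead of it and the grasp point (between the pads) lies 8 mm behind it; z points along the fingers, y is the line along which they close (so a half turn about z gives the same grasp; the last joint's range is limited). The gripper opens to 91 mm and grips with 3 to 60 N. Pads are 32 mm wide; open, the fingers measure 118 mm over their backs; the gripper's body (76 mm by 178 mm) begins 60 mm behind the grasp point.
Start: joints at [-73.339, 18.312, 89.639, -0, 72.044, -1.146], TCP at [175.85, -547.466, 224.976] pointing down, gripper open.
Joint ranges: [-177.97, 177.97], [-48.28, 115.42], [12.27, 149.76], [-77.06, 257.06], [2.81, 150.46], [-146.56, 146.56]. Speed limits (degrees/s): [147.25, 147.25, 180, 180, 180, 180].

### API

Orientations are given as [roll, pitch, yaw] about the fixed x, y, z axes, in that order (R = Rz(yaw) Ry(pitch) Rx(roll)).
In Python, from workcell import env, grab_frame, camera_model, models gives the robot as it stands.
- The arm moves only by the shell command python3 -m crank 'ROWS' [FORCE]. ROWS is text: rows parted by semicolons, each of 7 numbers parted by spaces: the closure, from -1 (fully open) to 1 (shut), so that 0 is half open, then the shift along the tool's x, y, z in mm, then the turn, a rotation vector about the tool's x, y, z in degrees. A call has 1 to 10 rows; each row shifts and turns the commanded pose from where the row before left it, along the tool's axes as they then stand; what a row does not reach is not made up. A row lasts 1/8 s, in which the tool goes at most 62.5 mm and 10.7 degrees, less where a joint would pass 70% of its speed; a pose out of reach is approached as far as the arm can. A call is refused whole if a number of a shift passes 62.5 or a number of a turn 10.7, either way. A call with a gripper value outside its range is refused whole. The fingers move at their own pace and stop on an object; FORCE is the grip in N (left out, the last holds). Time passes only in rows, so rows that do not move let the fingers close. It gives the time, the measured TCP pose, the force, the opening and the grip force at its end, in the units of the state.
- env.state(): the state, without advancing time (a new reading comes with each control period).
- grab_frame(name): name is "side" or "top"; returns the picture (384x512x3 uint8, blue, green, red); there is no depth.
- camera_model(name): a dict with "K" (3x3 intrinsics, pixels), "k1" (the pictures are not rectified: a ray, as slopes to the right and down, at radius r is drawn at 1 + k1 r^2 times it, then the intrinsics apply), "R" (3x3) and "t" (3): a world point X has camera coordinates R X + t. Camera axes: x right, y down, z forward; pixel columns grow to the right and rows downward; lengths in mm; the calibration is good to about 2 mm. A picture is of the moment at which its call begins. camera_model takes no time and is no camera call.
- env.job_done(): hands the job in; it is judged then, once.
Trained networks look in the newest picture that a camera, given by its name, has taken for a name from the list of things; names that differ only in an ending like _2 or _b are one class to them, and where a whole thing is asked for, a point or a joint stands for the part that bears it (a point fixed in the world has none). Each returns a list of dicts, best first, with "p" (0 to 1); they miss things now and then, are a little off and sometimes report something else, mostly with a low value. They report only what shows in the picture. A call takes as long as a camera call. They do not tell look-alikes from the thing itself.
- models.search_frame(name, camera): "point" ([x, y, z] in mm, in world coordinates, good to about 4 mm: the middle of the surface that is visible of it).
The state is a dict: "time_s": time; "qpos": joint angles; "qvel": joint speeds; "effort": joint torques, N m; "ee_pos": TCP position; "ee_rot": TCP orientation; "force": force on the tool from outside, world axes, zero at the start; "torque": the same for the moment, N m; "gripper_width": finger opening in mm; "gripper_force": force on a finger pad.
Only numpy, scipy, OpenCV 4.12 (cv2) and the standard library are available. Lean on these libraries where they do the work, as an engineer would, in place of code of your own. Each camera call takes 0.05 s, during which the arm holds its last target. There are 200 camera calls.

## Working session

There is one attempt and no reset: what is moved stays moved. The work goes in short steps, Python scripts to look and compute and a shell command to move; the robot and the scene stay as the last step left them, time stands still between calls to the robot, and variables do not carry over. Pictures are saved under pics/ and viewed, at most 10 in all, crops included, and the job is handed in when it is done.

```bash
mkdir -p pics; python3 - <<'E'
from workcell import env, grab_frame, camera_model, models
import cv2
for c in ("side","top"):
    cv2.imwrite(f"pics/{c}0.png",cv2.resize(grab_frame(c),(800,600)))
    m=camera_model(c);print(c,m)
    for n in ("stand","crown_end","plain_end","watch","drivers","blower","parts_box","loupe"):
        print(n,[([round(v) for v in d["point"]],round(d["p"],2)) for d in models.search_frame(n,c)][:3])
s=env.state();print(s)
E
```

```text
side {'K': array([[453.34332983,   0.        , 249.759076  ],
       [  0.        , 453.34332983, 192.13019212],
       [  0.        ,   0.        ,   1.        ]]), 'k1': -0.1613616273961492, 'R': array([[-0.92832382, -0.37119666,  0.02068638],
       [-0.2716317 ,  0.63922838, -0.71944652],
       [ 0.25383282, -0.67349842, -0.69423971]]), 't': array([ 467.04950838,  203.98997004, 1060.09215013])}
stand [([523, -50, 23], 0.8), ([299, -259, 22], 0.8), ([739, -277, 22], 0.75)]
crown_end [([519, -86, 136], 0.88), ([335, 110, 133], 0.78), ([743, -328, 127], 0.57)]
plain_end [([286, -301, 129], 0.89), ([738, -325, 130], 0.78), ([518, -80, 132], 0.65)]
watch [([339, 111, 140], 0.7), ([510, -79, 135], 0.62), ([740, -331, 138], 0.42)]
drivers [([551, 85, 38], 0.94)]
blower [([655, 60, 45], 0.71)]
parts_box [([502, -277, 29], 0.92)]
loupe [([484, -155, 22], 0.55)]
top {'K': array([[349.40056106,   0.        , 258.79278653],
       [  0.        , 349.40056106, 189.63177806],
       [  0.        ,   0.        ,   1.        ]]), 'k1': -0.0031893352044427307, 'R': array([[-0.01635716, -0.999662
[... 617 characters left out ...]
89, -155, 29], 0.59)]
{'time_s': 0.9, 'qpos': array([-7.33396162e+01,  1.83105601e+01,  8.96371165e+01,  6.07986080e-04,
        7.20428807e+01, -1.14679695e+00]), 'qvel': array([-0.00270402,  0.10887697,  0.09560508,  0.05024655, -0.02243562,
        0.00574391]), 'effort': array([-5.83383298e-04, -4.12344754e+01, -2.32230645e+01,  7.25528039e-02,
        3.76748980e-02, -1.07284882e-05]), 'ee_pos': array([ 175.84905248, -547.487954  ,  225.00215842]), 'ee_rot': array([ 1.79990548e+02, -3.89297285e-04,  1.78069933e+01]), 'force': array([-0.82027509,  0.22276529, -0.31959883]), 'torque': array([-0.06777203, -0.01978142,  0.00226696]), 'gripper_force': 0.0, 'gripper_width': 91.36378946445666}
```

View pics/side0.png

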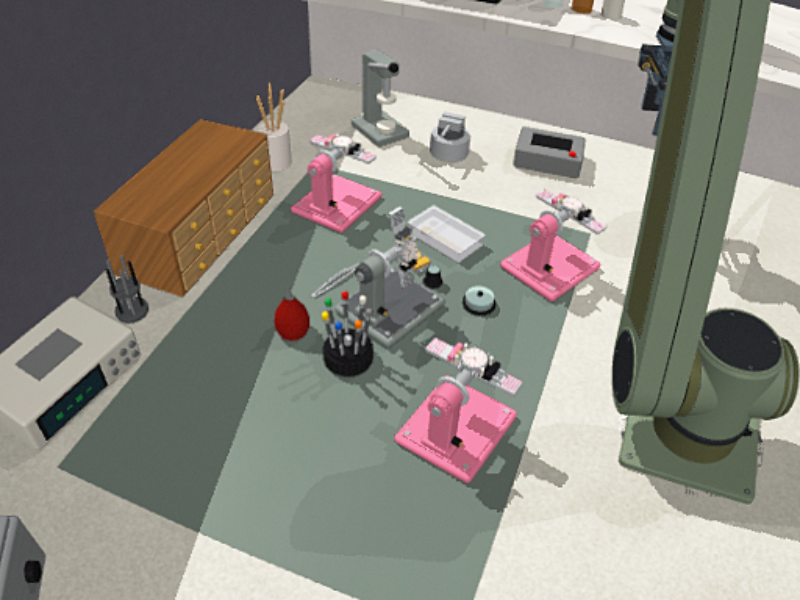

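View pics/top0.png

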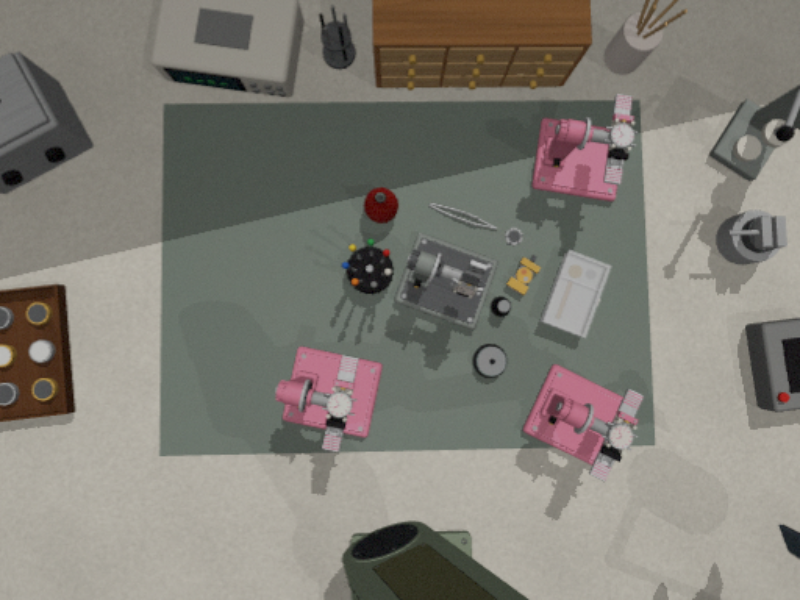

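The grey stand (side ~(395,285), top ~(447,280)) is the one meant. The three pink stands (top (332,392), (580,412), (585,155)) are look-alikes. I'll confirm this with one enlarged crop of both views.

```bash
cat > h.py <<'E'
import numpy as np, cv2
from workcell import env, grab_frame, camera_model, models
def proj(c,X):
    m=camera_model(c);p=np.atleast_2d(X)@m["R"].T+m["t"];s=p[:,:2]/p[:,2:]
    s=s*(1+m["k1"]*(s**2).sum(1))[:,None];return s@m["K"][:2,:2].T+m["K"][:2,2]
def stand(ox,oy,yaw):
    a=np.radians(yaw);return np.array([[np.cos(a),-np.sin(a),0],[np.sin(a),np.cos(a),0],[0,0,1]]),np.array([ox,oy,0])
def crop(name,boxes,draw=None):
    ims=[]
    for c,(x,y,w) in boxes.items():
        im=cv2.resize(grab_frame(c)[y:y+w,x:x+w],(400,400),interpolation=cv2.INTER_CUBIC)
        if draw:
            for P,col in draw:
                for u,v in proj(c,P):
                    cv2.circle(im,(int((u-x+.5)*400/w),int((v-y+.5)*400/w)),2,col,-1)
        ims.append(im)
    cv2.imwrite(name,np.hstack(ims))
E
python3 - <<'E'
from h import *
crop("pics/c1.png",{"side":(205,125,100),"top":(240,140,100)})
E
```

```text
(no output)
```

View pics/c1.png

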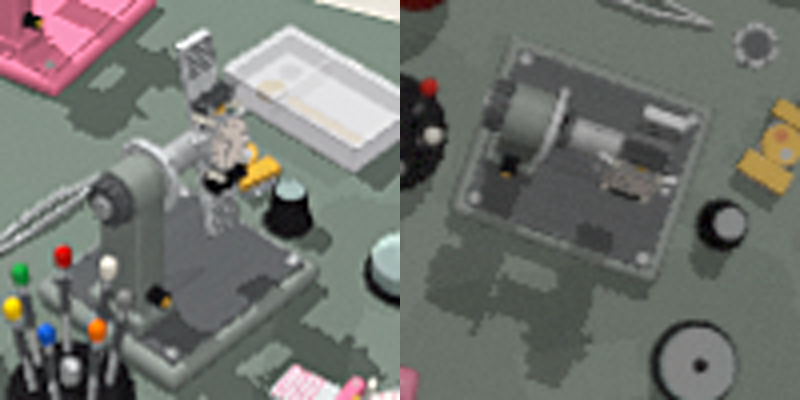

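The crop confirms the grey stand, pillar towards world +y. The cradle is nearly on edge: the upper (crown) end is at side crop (197,60) and top crop (668,118), with the dial facing -x. Next I'll fit the pose.

```bash
python3 - <<'E'
from h import *
from scipy.optimize import least_squares
n=lambda p,o:np.array(p)/4+o-.5
tc=n([(115,40),(308,105),(255,275),(60,208)],np.array([240,140]))
C=np.array([(65,100,20),(65,-50,20),(-65,-50,20),(-65,100,20)])
te=n([(268,118)],np.array([240,140])); se=n([(197,60),(220,212)],np.array([205,125]))
sr=n([(318,266)],np.array([205,125]))
def pts(p):
    R,t=stand(*p[:3]);th=p[3];b=58*np.array([np.cos(th),0,np.sin(th)])
    return R,t,b
def f(p):
    R,t,b=pts(p);P=np.array([0,0,125])
    return np.concatenate([(proj("top",C@R.T+t)-tc).ravel(),(proj("top",[R@(P+b)+t])-te).ravel(),
      (proj("side",np.array([P+b,P-b])@R.T+t)-se).ravel(),(proj("side",[R@np.array([-65,-50,20])+t])-sr).ravel()])
r=least_squares(f,[525,-80,-18,1.3]);print(r.x,np.degrees(r.x[3]),r.fun.round(1))
R,t,b=pts(r.x);P=np.array([0,0,125])
th=r.x[3];a=np.array([np.cos(th),0,np.sin(th)]);q=np.array([-np.sin(th),0,np.cos(th)])
bar=np.array([P+a*x+np.array([0,y,0])+q*z for x in(-72,72) for y in(-13,13) for z in(-4,4)])
w=np.array([P+q*19.5+19*(a*np.cos(u)+np.array([0,1,0])*np.sin(u)) for u in np.arange(0,6.3,.5)])
crop("pics/c2.png",{"side":(205,125,100),"top":(240,140,100)},[(C@R.T+t,(0,0,255)),(bar@R.T+t,(0,255,255)),(w@R.T+t,(255,0,255))])
for c in("side","top"):
    m=camera_model(c);print(c,-m["R"].T@m["t"])
    for nme in ("movement_holder","dust_cover","tweezers","case_back"):
        print(nme,[[round(v) for v in d["point"]] for d in models.search_frame(nme,c)][:1])
E
```

```text
[526.3594686  -93.24777246 -20.01297971   1.31519353] 75.35503847437593 [-1.  -2.1  2.9 -0.2  0.9  2.6 -3.   1.1 -1.3  0.8 -1.7 -1.4 -0.2 -0.9
  0.5 -1.6]
side [219.89714314 756.94142107 873.05638387]
movement_holder [[390, -134, 17]]
dust_cover [[391, -134, 18]]
tweezers [[652, -96, 2]]
case_back [[653, 61, 46]]
top [447.84409524  23.13599713 959.18150899]
movement_holder [[537, -200, 18]]
dust_cover [[394, -141, 24]]
tweezers [[394, -142, 25]]
case_back [[608, -194, 1]]
```

View pics/c2.png

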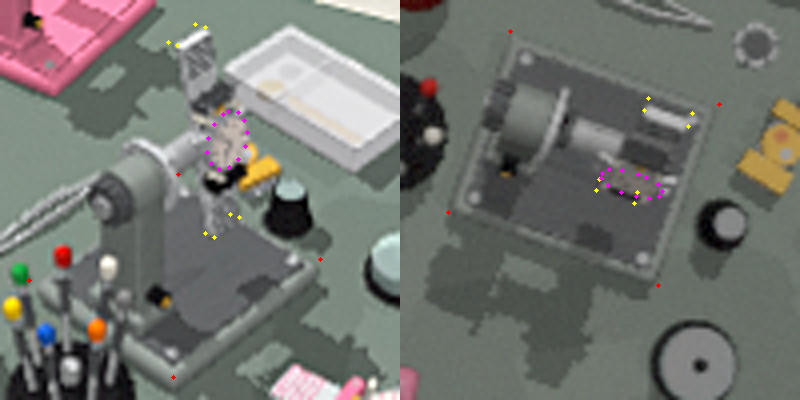

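The overlay shows the pose is right to about 2 mm, and the bar is nearer 79° than 75°. My plan is to grip the crown end across its width, with the closing line parallel to the shaft. The bar can then pivot between the pads while I carry the TCP along the arc, and releasing won't turn the cradle.

```bash
python3 -m crank '-1 20 -13 -40 0 0 0;-1 48 -32 -25 0 0 0;-1 52 -34 0 0 0 0;-1 52 -34 0 0 0 0;-1 52 -34 0 0 0 0;-1 52 -34 0 0 0 0;-1 52 -34 0 0 0 0;-1 52 -34 0 0 0 0;-1 52 -34 0 0 0 0;-1 50 -35 0 0 0 0' 15; python3 -m crank '0 0 0 0 0 0 9.2;0 0 0 0 0 0 9.2;0 0 0 0 0 0 9.2;0 0 0 0 0 0 9.2;0 0 0 0 0 0 0'
```

```text
time_s: 2.75
ee_pos: [538.5, -95.8, 290.0]
ee_rot: [180.0, -0.0, 17.8]
force: [1.3, -0.4, 0.4]
gripper_width: 91.2
gripper_force: 0.0
time_s: 3.38
ee_pos: [537.3, -97.5, 289.8]
ee_rot: [180.0, -0.0, -18.9]
force: [-0.7, 0.1, -0.1]
gripper_width: 46.4
gripper_force: 0.0
```

```bash
python3 -m crank '0 0 0 30 0 0 0;0 0 0 30 0 0 0;0 0 0 0 0 0 0'; python3 - <<'E'
from h import *
crop("pics/c3.png",{"side":(205,95,110),"top":(240,130,110)})
E
```

```text
time_s: 3.75
ee_pos: [535.8, -97.3, 227.8]
ee_rot: [180.0, 0.3, -18.9]
force: [0.2, -0.7, -0.1]
gripper_width: 45.7
gripper_force: 0.0
```

View pics/c3.png

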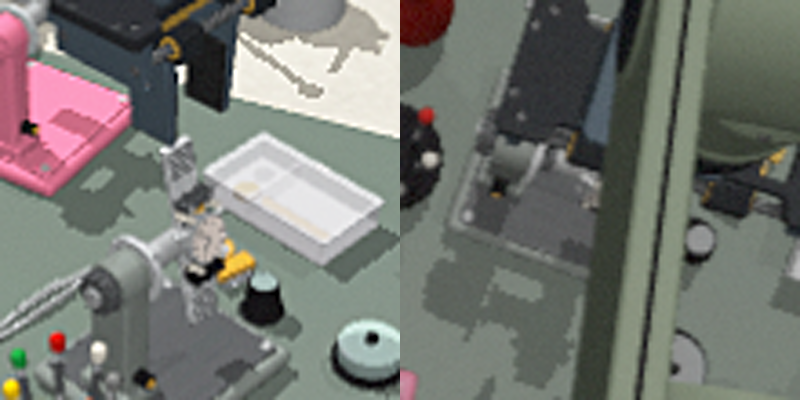

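The side crop shows the two fingertips at (155,130) and (208,100), straddling the crown end at (178,145). I'll go down 50 mm and close.

```bash
python3 -m crank '0 2 0 25 0 0 0;0 0 0 25 0 0 0;0 0 0 0 0 0 0'; python3 -m crank '0.45 0 0 0 0 0 0;0.45 0 0 0 0 0 0;0.45 0 0 0 0 0 0;0.45 0 0 0 0 0 0' 12;python3 -m crank '1 0 0 0 0 0 0;1 0 0 0 0 0 0;1 0 0 0 0 0 0;1 0 0 0 0 0 0' 12
```

```text
time_s: 4.22
ee_pos: [538.9, -98.2, 179.7]
ee_rot: [180.0, 0.1, -19.0]
force: [-0.3, -1.0, 0.5]
gripper_width: 45.5
gripper_force: 0.0
time_s: 4.72
ee_pos: [540.1, -98.1, 181.2]
ee_rot: [-179.9, -0.2, -19.0]
force: [0.2, 0.9, 6.7]
gripper_width: 25.7
gripper_force: 12.0
time_s: 5.22
ee_pos: [540.1, -98.2, 181.2]
ee_rot: [-179.9, -0.2, -19.0]
force: [1.1, 2.2, 6.6]
gripper_width: 25.7
gripper_force: 12.0
```

```bash
python3 -m crank '1 8.7 0 2.6 0 0 0;1 8.3 0 3.9 0 0 0;1 7.7 0 5 0 0 0;1 6.9 0 6 0 0 0;1 6 0 6.9 0 0 0;1 0 0 0 0 0 0'; python3 -m crank '1 5 0 7.7 0 0 0;1 3.8 0 8.3 0 0 0;1 2.7 0 8.7 0 0 0;1 0 0 0 0 0 0'
```

```text
time_s: 5.98
ee_pos: [575.0, -111.3, 155.1]
ee_rot: [179.9, -0.0, -19.0]
force: [0.2, -3.0, 0.3]
gripper_width: 25.9
gripper_force: 12.0
time_s: 6.48
ee_pos: [585.0, -115.1, 129.4]
ee_rot: [179.9, 0.1, -19.0]
force: [-2.1, -5.6, 0.1]
gripper_width: 25.9
gripper_force: 12.0
```

```bash
python3 -m crank '1 1 0 7 0 0 0;1 0.3 0 4 0 0 0;1 0 0 0 0 0 0'; python3 -m crank '1 0 0 2 0 0 0;1 0 0 0 0 0 0';python3 -m crank '1 0 0 2 0 0 0;1 0 0 0 0 0 0'
```

```text
time_s: 6.85
ee_pos: [586.1, -115.6, 118.7]
ee_rot: [179.9, 0.1, -19.0]
force: [-1.9, -4.8, 0.8]
gripper_width: 25.9
gripper_force: 12.0
time_s: 7.1
ee_pos: [586.2, -115.6, 118.3]
ee_rot: [179.9, 0.0, -19.0]
force: [-4.6, -5.1, 8.1]
gripper_width: 26.5
gripper_force: 12.0
time_s: 7.35
ee_pos: [586.5, -115.7, 117.4]
ee_rot: [179.9, -0.1, -19.0]
force: [-5.1, -5.1, 12.5]
gripper_width: 26.3
gripper_force: 12.0
```

```bash
python3 -m crank '0 0 0 0 0 0 0;0 0 0 0 0 0 0;0 0 0 0 0 0 0;0 0 0 0 0 0 0;0 10 0 -20 0 0 0;0 40 0 -40 0 0 0;0 40 0 -20 0 0 0;0 20 0 0 0 0 0'; python3 -m crank '0 0 0 0 0 0 0;0 0 0 0 0 0 0;0 0 0 0 0 0 0;0 0 0 0 0 0 0;0 0 0 0 0 0 0;0 0 0 0 0 0 0;0 0 0 0 0 0 0;0 0 0 0 0 0 0;0 0 0 0 0 0 0;0 0 0 0 0 0 0'; python3 -m crank '1 0 0 0 0 0 0;1 0 0 0 0 0 0;1 0 0 0 0 0 0;1 0 0 0 0 0 0;1 0 0 0 0 0 0;1 0 0 0 0 0 0;1 0 0 0 0 0 0;1 0 0 0 0 0 0;1 0 0 0 0 0 0;1 0 0 0 0 0 0'; python3 - <<'E'
from h import *
R,t=stand(526.4,-93,-19);P=np.array([0,0,125])
bar=np.array([P+[x,y,z] for x in(-72,72) for y in(-13,13) for z in(-4,4)])
crop("pics/c4.png",{"side":(205,125,100),"top":(240,130,110)},[(bar@R.T+t,(0,255,255))])
E
```

```text
time_s: 8.35
ee_pos: [693.6, -151.2, 197.8]
ee_rot: [-180.0, -0.3, -19.0]
force: [-0.5, 0.7, 0.1]
gripper_width: 45.6
gripper_force: 0.0
time_s: 9.6
ee_pos: [690.9, -150.4, 195.7]
ee_rot: [180.0, -0.0, -19.0]
force: [-0.3, -0.5, 0.9]
gripper_width: 45.7
gripper_force: 0.0
time_s: 10.85
ee_pos: [690.9, -150.4, 195.7]
ee_rot: [180.0, -0.0, -19.0]
force: [0.4, 0.7, 0.4]
gripper_width: 0.5
gripper_force: 0.0
```

View pics/c4.png

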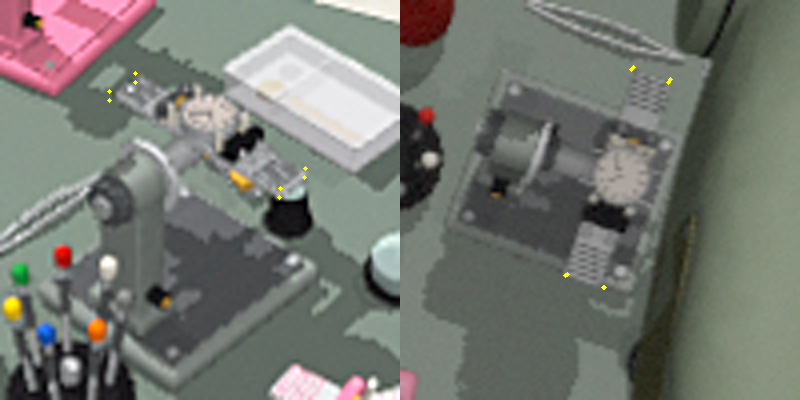

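The side and top overlays agree that the cradle is level against its stop, dial up, with the hand clear for over 2 s. Next I'll touch the bar's end face to get the pivot's x exactly.

```bash
python3 -m crank '1 0 0 35 0 0 0;1 0 0 35 0 0 0;1 -40 0 0 0 0 0;1 -36 0 0 0 0 0;1 0 0 0 0 0 0;1 0 0 0 0 0 0';  for i in 1 2 3 4 5 6; do :; done; python3 -m crank '1 -3 0 0 0 0 0;1 0 0 0 0 0 0'; python3 -m crank '1 -3 0 0 0 0 0;1 0 0 0 0 0 0'
```

```text
time_s: 11.7
ee_pos: [620.0, -126.0, 126.3]
ee_rot: [-180.0, -0.1, -19.0]
force: [-0.1, -0.6, 0.2]
gripper_width: 0.3
gripper_force: 0.0
time_s: 11.95
ee_pos: [616.6, -124.9, 125.6]
ee_rot: [180.0, -0.0, -19.0]
force: [0.1, -0.1, -0.6]
gripper_width: 0.4
gripper_force: 0.0
time_s: 12.2
ee_pos: [613.2, -123.7, 125.6]
ee_rot: [180.0, 0.0, -19.0]
force: [0.3, -0.1, 0.5]
gripper_width: 0.5
gripper_force: 0.0
```

```bash
python3 -m crank '1 -2 0 0 0 0 0;1 0 0 0 0 0 0'; python3 -m crank '1 -2 0 0 0 0 0;1 0 0 0 0 0 0'; python3 -m crank '1 -1 0 0 0 0 0;1 0 0 0 0 0 0'
```

```text
time_s: 12.45
ee_pos: [611.3, -123.0, 125.7]
ee_rot: [180.0, -0.0, -19.0]
force: [0.0, 0.2, 0.2]
gripper_width: 0.6
gripper_force: 0.0
time_s: 12.7
ee_pos: [609.4, -122.4, 125.7]
ee_rot: [180.0, 0.0, -19.0]
force: [-0.0, 0.3, 0.2]
gripper_width: 0.7
gripper_force: 0.0
time_s: 12.95
ee_pos: [608.8, -122.2, 125.8]
ee_rot: [180.0, -0.0, -19.0]
force: [0.7, -1.0, 0.2]
gripper_width: 0.6
gripper_force: 0.3
```

```bash
python3 -m crank '1 -1 0 0 0 0 0;1 0 0 0 0 0 0'; python3 -m crank '1 -1 0 0 0 0 0;1 0 0 0 0 0 0'
```

```text
time_s: 13.2
ee_pos: [608.7, -122.1, 125.9]
ee_rot: [-180.0, -0.2, -19.0]
force: [3.3, -1.1, -1.9]
gripper_width: 0.4
gripper_force: 2.0
time_s: 13.45
ee_pos: [608.6, -122.1, 126.3]
ee_rot: [-180.0, -0.3, -19.0]
force: [5.5, -2.3, -1.5]
gripper_width: 0.5
gripper_force: 3.0
```

```bash
python3 -m crank '0 12 0 0 0 0 0;0 0 0 -35 0 0 0;0 0 0 -25 0 0 0;0 -20 0 0 0 0 0;0 -18 0 0 0 0 0;0 0 0 0 0 0 0;0 0 0 0 0 0 0'
```

```text
time_s: 14.32
ee_pos: [582.6, -113.1, 185.6]
ee_rot: [180.0, 0.0, -19.0]
force: [-0.1, -0.3, 0.7]
gripper_width: 45.4
gripper_force: 0.0
```

```bash
python3 -m crank '0 0 0 34 0 0 0;0 0 0 33 0 0 0;0 0 0 0 0 0 0;0 0 0 0 0 0 0'; python3 -m crank '1 0 0 0 0 0 0;1 0 0 0 0 0 0;1 0 0 0 0 0 0;1 0 0 0 0 0 0;1 0 0 0 0 0 0;1 0 0 0 0 0 0' 12
```

```text
time_s: 14.82
ee_pos: [583.3, -113.3, 119.7]
ee_rot: [-180.0, -0.1, -19.0]
force: [0.6, 0.4, 0.1]
gripper_width: 45.6
gripper_force: 0.0
time_s: 15.58
ee_pos: [582.5, -114.2, 119.4]
ee_rot: [179.9, -0.1, -19.0]
force: [-0.3, -6.0, 1.2]
gripper_width: 26.3
gripper_force: 12.0
```

```bash
python3 -m crank '1 -0.7 0 -9.5 0 0 0;1 -2.2 0 -9.3 0 0 0;1 -3.6 0 -8.8 0 0 0;1 -5 0 -8.1 0 0 0;1 -6.2 0 -7.2 0 0 0;1 0 0 0 0 0 0' 10; python3 -m crank '1 -7.2 0 -6.2 0 0 0;1 -8.1 0 -5 0 0 0;1 -8.8 0 -3.6 0 0 0;1 -9.3 0 -2.2 0 0 0;1 -9.5 0 -0.7 0 0 0;1 0 0 0 0 0 0;1 0 0 0 0 0 0'
```

```text
time_s: 16.32
ee_pos: [566.0, -107.9, 162.6]
ee_rot: [180.0, -0.2, -19.0]
force: [-0.7, -5.3, 3.3]
gripper_width: 26.4
gripper_force: 10.0
time_s: 17.2
ee_pos: [525.5, -92.8, 180.8]
ee_rot: [-179.9, -0.1, -19.0]
force: [0.3, -0.6, 8.6]
gripper_width: 26.2
gripper_force: 10.0
```

```bash
python3 -m crank '0 0 0 0 0 0 0;0 0 0 0 0 0 0;0 0 0 0 0 0 0;0 0 0 -25 0 0 0;0 0 0 -25 0 0 0;0 0 0 0 0 0 -10;0 0 0 0 0 0 -10;0 0 0 0 0 0 -10;0 0 0 0 0 0 -10;0 0 0 0 0 0 -10'; python3 -m crank '0 0 0 0 0 0 -10;0 0 0 0 0 0 -10;0 0 0 0 0 0 -10;0 0 0 0 0 0 -10;0 0 0 0 0 0 0;0 0 0 0 0 0 0'
python3 - <<'E'
from h import *
R,t=stand(525.7,-92.8,-19);P=np.array([0,0,125])
bar=np.array([P+[x,y,z] for z in(-72,72) for y in(-13,13) for x in(-4,4)])
crop("pics/c5.png",{"side":(205,115,110),"top":(240,130,110)},[(bar@R.T+t,(0,255,255))])
E
```

```text
time_s: 18.45
ee_pos: [524.5, -93.0, 228.9]
ee_rot: [-179.9, 0.0, 31.3]
force: [-0.1, 0.4, -0.2]
gripper_width: 45.4
gripper_force: 0.0
time_s: 19.2
ee_pos: [524.7, -93.2, 229.1]
ee_rot: [-180.0, 0.0, 70.9]
force: [-1.1, -0.3, -0.5]
gripper_width: 45.5
gripper_force: 0.0
```

View pics/c5.png

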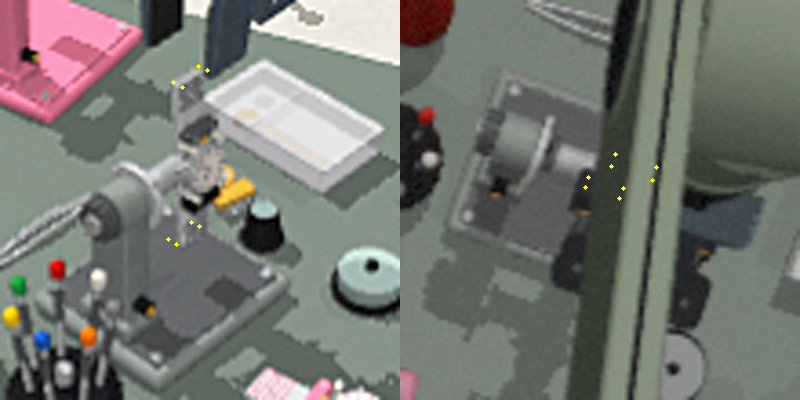

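The bar is within a few degrees of vertical, with its top at side crop (190,75). Closing the pads on both faces will square it to the tool axis, and the opening (8 mm if parallel) checks that.

```bash
python3 -m crank '0 0 0.8 24 0 0 0;0 0 0 24 0 0 0;0 0 0 0 0 0 0;0 0 0 0 0 0 0'; python3 -m crank '0.6 0 0 0 0 0 0;0.6 0 0 0 0 0 0;0.6 0 0 0 0 0 0;0.8 0 0 0 0 0 0;0.8 0 0 0 0 0 0;0.8 0 0 0 0 0 0;1 0 0 0 0 0 0;1 0 0 0 0 0 0;1 0 0 0 0 0 0;1 0 0 0 0 0 0' 15;python3 -c "
from h import *;print(env.state()['torque'])"
```

```text
time_s: 19.8
ee_pos: [526.2, -93.6, 182.2]
ee_rot: [179.9, -0.0, 71.0]
force: [-0.5, 0.1, 0.2]
gripper_width: 45.5
gripper_force: 0.0
time_s: 21.05
ee_pos: [525.1, -93.2, 181.7]
ee_rot: [-179.9, -0.0, 71.0]
force: [-1.2, 0.9, 5.0]
gripper_width: 8.7
gripper_force: 14.9
[ 0.30476693  0.26896522 -0.31880891]
```

```bash
python3 -m crank '0.7 0 0 0 0 0 0;0 0 0 0 0 0 0;0 0 0 0 0 0 0;0 0 0 0 0 0 0;0 0 0 -25 0 0 0;0 0 0 -25 0 0 0;0 0 0 -10 0 0 10;0 0 0 0 0 0 10;0 0 0 0 0 0 10;0 0 0 0 0 0 10'; python3 -m crank '0 0 0 0 0 0 10;0 0 0 0 0 0 10;0 0 0 0 0 0 10;0 0 0 0 0 0 10;0 0 0 0 0 0 10;0 0 0 0 0 0 0;0 0 0 0 0 0 0;0 0 0 0 0 0 0;0 0 0 0 0 0 0;0 0 0 0 0 0 0'
python3 - <<'E'
from h import *
R,t=stand(525.7,-92.8,-19);P=np.array([0,0,125])
bar=np.array([P+[x,y,z] for z in(-72,72) for y in(-13,13) for x in(-4,4)])
crop("pics/c6.png",{"side":(215,120,80),"top":(240,130,110)},[(bar@R.T+t,(0,255,255))])
E
python3 -m crank '0 0 0 0 0 0 0;0 0 0 0 0 0 0;0 0 0 0 0 0 0;0 0 0 0 0 0 0;0 0 0 0 0 0 0;0 0 0 0 0 0 0;0 0 0 0 0 0 0;0 0 0 0 0 0 0;0 0 0 0 0 0 0;0 0 0 0 0 0 0'
```

```text
time_s: 22.3
ee_pos: [525.5, -93.5, 241.3]
ee_rot: [180.0, 0.0, 30.7]
force: [0.5, 0.3, 0.1]
gripper_width: 45.6
gripper_force: 0.0
time_s: 23.55
ee_pos: [525.5, -93.5, 241.3]
ee_rot: [180.0, -0.0, -19.0]
force: [0.5, 0.1, 0.3]
gripper_width: 45.4
gripper_force: 0.0
time_s: 24.9
ee_pos: [525.6, -93.5, 241.3]
ee_rot: [180.0, -0.0, -19.0]
force: [-0.6, -0.9, 0.3]
gripper_width: 45.8
gripper_force: 0.0
```

View pics/c6.png

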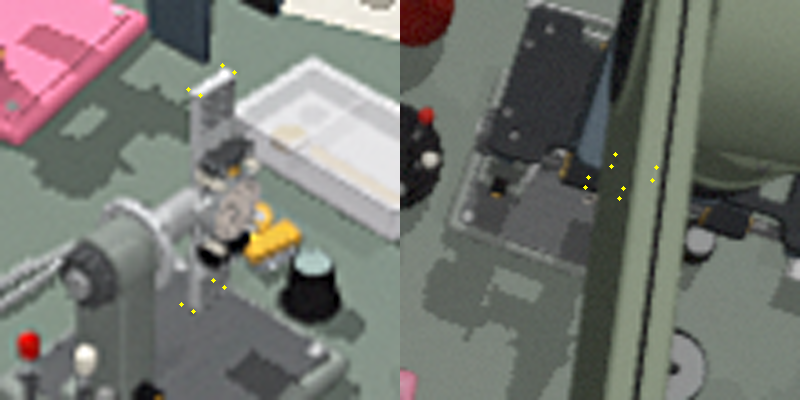

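Upright is confirmed in the side crop, within about 1–2°, and the hand was off for over 3 s. Now for dial down.

```bash
python3 -m crank '0 0 0 31 0 0 0;0 0 0 31 0 0 0;0 0 0 0 0 0 0;1 0 0 0 0 0 0;1 0 0 0 0 0 0;1 0 0 0 0 0 0;1 0 0 0 0 0 0;1 0 0 0 0 0 0' 12; python3 -m crank '1 -9.5 0 0.7 0 0 0;1 -9.3 0 2.2 0 0 0;1 -8.8 0 3.6 0 0 0;1 -8.1 0 5 0 0 0;1 -7.2 0 6.2 0 0 0;1 0 0 0 0 0 0';python3 -m crank '1 -6.2 0 7.2 0 0 0;1 -5 0 8.1 0 0 0;1 -3.6 0 8.8 0 0 0;1 -2.2 0 9.3 0 0 0;1 -0.4 0 6 0 0 0;1 0 0 0 0 0 0'
```

```text
time_s: 25.9
ee_pos: [526.7, -93.2, 180.7]
ee_rot: [-179.9, -0.2, -19.0]
force: [1.3, 2.8, 6.3]
gripper_width: 26.1
gripper_force: 12.0
time_s: 26.65
ee_pos: [486.1, -77.9, 162.4]
ee_rot: [-179.8, -0.1, -19.1]
force: [2.2, 7.1, 2.4]
gripper_width: 26.1
gripper_force: 12.0
time_s: 27.4
ee_pos: [468.6, -71.2, 122.0]
ee_rot: [-179.7, 0.1, -19.1]
force: [2.1, 12.2, -0.4]
gripper_width: 26.0
gripper_force: 12.0
```

```bash
python3 -m crank '1 0 0 3 0 0 0;1 0 0 0 0 0 0'; python3 -m crank '1 0 0 2 0 0 0;1 0 0 0 0 0 0';python3 -m crank '1 0 0 2 0 0 0;1 0 0 0 0 0 0'
```

```text
time_s: 27.65
ee_pos: [468.5, -71.2, 119.2]
ee_rot: [-179.7, 0.1, -19.1]
force: [1.4, 11.5, 3.3]
gripper_width: 26.1
gripper_force: 12.0
time_s: 27.9
ee_pos: [468.4, -71.2, 117.3]
ee_rot: [-179.7, 0.1, -19.1]
force: [0.9, 12.2, 2.0]
gripper_width: 26.2
gripper_force: 12.0
time_s: 28.15
ee_pos: [468.5, -71.2, 115.4]
ee_rot: [-179.7, 0.1, -19.1]
force: [0.7, 11.9, 2.1]
gripper_width: 26.5
gripper_force: 12.0
```

```bash
python3 -m crank '1 0 0 2 0 0 0;1 0 0 0 0 0 0'; python3 -m crank '1 0 0 2 0 0 0;1 0 0 0 0 0 0';python3 -m crank '1 0 0 2 0 0 0;1 0 0 0 0 0 0'
```

```text
time_s: 28.4
ee_pos: [468.6, -71.2, 113.8]
ee_rot: [-179.7, 0.1, -19.1]
force: [-0.7, 10.8, 5.5]
gripper_width: 26.2
gripper_force: 12.0
time_s: 28.65
ee_pos: [468.9, -71.3, 112.8]
ee_rot: [-179.7, 0.0, -19.1]
force: [-1.1, 11.2, 11.5]
gripper_width: 26.2
gripper_force: 12.0
time_s: 28.9
ee_pos: [469.5, -71.5, 111.2]
ee_rot: [-179.7, -0.1, -19.1]
force: [-0.8, 11.9, 14.1]
gripper_width: 26.2
gripper_force: 12.0
```

The force is up to 14 N, so the stop looks reached. To be sure, I'll let go and press the end's back with closed fingertips (expected TCP z ≈ 140).

```bash
python3 -m crank '0 0 0 0 0 0 0;0 0 0 0 0 0 0;0 0 0 0 0 0 0;0 0 0 -30 0 0 0;0 0 0 -25 0 0 0;1 0 0 0 0 0 0;1 0 0 0 0 0 0;1 0 0 0 0 0 0;1 0 0 0 0 0 0;1 0 0 0 0 0 0'; python3 -m crank '1 0 0 15 0 0 0;1 0 0 0 0 0 0;1 0 0 0 0 0 0'
```

```text
time_s: 30.15
ee_pos: [468.4, -73.9, 163.8]
ee_rot: [180.0, 0.0, -19.0]
force: [0.9, 0.3, 0.1]
gripper_width: 0.7
gripper_force: 0.0
time_s: 30.52
ee_pos: [468.8, -74.0, 149.5]
ee_rot: [180.0, -0.0, -19.0]
force: [0.8, 0.3, 0.2]
gripper_width: 0.3
gripper_force: 0.0
```

```bash
python3 - <<'E'
from h import *
R,t=stand(525.7,-92.8,-19);P=np.array([0,0,125])
bar=np.array([P+[x,y,z] for x in(-72,72) for y in(-13,13) for z in(-4,4)])
crop("pics/c7.png",{"side":(215,120,100),"top":(240,130,110)},[(bar@R.T+t,(0,255,255))])
E
```

```text
(no output)
```

View pics/c7.png

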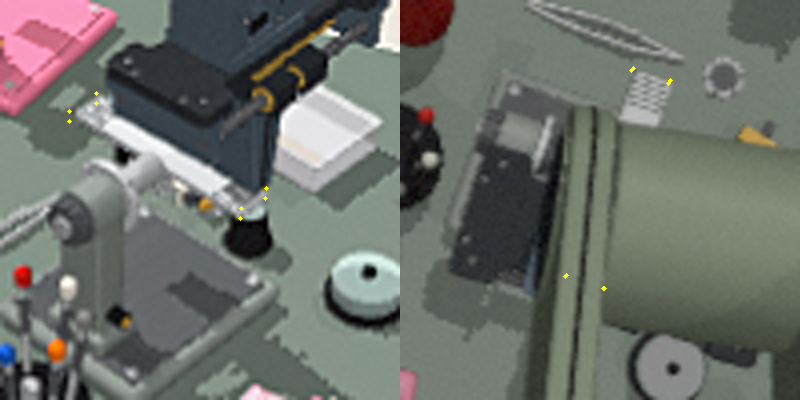

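The side crop shows the bar back-up and about level, with the crown end at (250,205) under the closed fingers. Now I'll press gently.

```bash
python3 -m crank '1 0 0 5 0 0 0;1 0 0 2 0 0 0;1 0 0 0 0 0 0'; python3 -m crank '1 0 0 2 0 0 0;1 0 0 0 0 0 0';python3 -m crank '1 0 0 2 0 0 0;1 0 0 0 0 0 0'; python3 -m crank '1 0 0 2 0 0 0;1 0 0 0 0 0 0'
```

```text
time_s: 31.0
ee_pos: [468.4, -73.9, 142.0]
ee_rot: [180.0, 0.0, -19.0]
force: [0.5, 1.0, -0.3]
gripper_width: 0.6
gripper_force: 0.0
time_s: 31.25
ee_pos: [468.7, -73.9, 140.3]
ee_rot: [180.0, -0.0, -19.0]
force: [-0.1, 0.4, 1.3]
gripper_width: 0.5
gripper_force: 0.3
time_s: 31.5
ee_pos: [468.7, -73.9, 140.1]
ee_rot: [-180.0, -0.1, -19.0]
force: [-4.4, 0.3, 13.6]
gripper_width: 0.6
gripper_force: 6.8
time_s: 31.75
ee_pos: [468.7, -73.9, 139.9]
ee_rot: [-180.0, -0.1, -19.0]
force: [-8.6, 1.4, 25.2]
gripper_width: 0.4
gripper_force: 13.1
```

The stop is solid at TCP z = 140.1, as expected. I'll back off, let things settle, and hand in.

```bash
python3 -m crank '1 0 0 -20 0 0 0;1 0 0 -40 0 0 0;1 0 0 -40 0 0 0;1 0 0 0 0 0 0;1 0 0 0 0 0 0;1 0 0 0 0 0 0;1 0 0 0 0 0 0;1 0 0 0 0 0 0'; python3 -c "
from workcell import env
print(env.job_done())"
```

```text
time_s: 32.75
ee_pos: [468.4, -73.9, 235.6]
ee_rot: [180.0, 0.1, -19.0]
force: [-0.2, -1.2, -0.5]
gripper_width: 0.5
gripper_force: 0.0
the job is handed in; nothing more can be done
None
```

The watch was set dial up on its stop, then crown up (within about 2° of vertical), each hands-off for over 2 s, and left dial down on its other stop; I handed it in at about 33 s with the gripper clear, and none of the other things on the bench were touched.

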